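# Demould the round hatch

## Task

Two cast model hatches are still sitting in their open aluminium moulds. Take the round one by its upright sprue stub, lift it straight out of its mould, and set it down (do not drop it) flat and stub up inside the shallow plywood tray; leave the square one where it is, in its own mould.

Things in the scene. Friction and masses are not known exactly. Their poses are not given: they have to be found in the camera images.
- hatch_round: Round hatch, the part to lift out: beige resin disc 72 mm across, 12 mm thick, 55-115 g, level and loose in its mould (2 mm play). On its middle an upright sprue stub: 36 mm long (body x), 14 mm wide (body y), rising 40 mm above the disc (top 52 mm above origin). Origin: centre of the underside, z up. A finished round hatch without a stub, elsewhere on the bench, is not meant.
- hatch_square: Square hatch, which stays: same beige resin, 62 mm square, 12 mm thick, with the same 36 x 14 x 40 mm stub, lying in a mould with a square cavity. Origin: centre of its underside, z up.
- mould_round: Mould of the round hatch: aluminium block 110 x 110 x 30 mm, fixed, with a round cavity 76 mm across and 14 mm deep in its top (floor 16 mm above the origin); the disc lies 2 mm below the top face, the stub stands 38 mm above it. Origin: centre of underside. The square hatch's mould has the same outer size. The two moulds and the tray stand side by side in any order.
- tray: Shallow open plywood tray, fixed: 170 x 170 mm outside, 22 mm high, walls 6 mm thick along its x and y sides, inner floor 6 mm above the origin. Origin: centre of its underside, z up. Two small wheel castings (26 mm across, 10 mm thick) lie in two corners, 85 mm from the centre; the middle is free.
There are look-alikes about, which are no part of the job. What is shaped like the mould_round but purple or yellow is not meant.

How it is judged (in metres and radians):
On the way, in this order (a step that is already met when the one before it is completed fails the run):
1. the round hatch, held in the gripper, is lifted clear of its mould's top face (z of hatch_round in the frame of mould_round above 0.035 m and contact force between the fingers and hatch_round above 0.5 N), for 0.1 s.
2. still held in the gripper, the round hatch is lowered inside the tray to less than 20 mm above its floor (x of hatch_round in the frame of tray between -0.046 and 0.046 m and y of hatch_round in the frame of tray between -0.046 and 0.046 m and z of hatch_round in the frame of tray below 0.026 m and contact force between the fingers and hatch_round above 0.5 N), for 0.05 s.
At the end, for the whole second after the job is handed in: The round hatch rests, released and still, inside the tray: its centre within 46 mm of the tray's centre along each of the tray's sides, its underside within 6 mm of the tray's floor, stub up, level within 10 degrees. The square hatch is within 15 mm of where it started, in its mould (x of hatch_round in the frame of tray between -0.046 and 0.046 m and y of hatch_round in the frame of tray between -0.046 and 0.046 m and z of hatch_round in the frame of tray below 0.012 m and angle between hatch_round's own z axis and vertical below 0.17 rad and linear speed of hatch_round below 0.02 m/s and distance of hatch_square from where it was at the start of the episode below 0.015 m); the robot touches nothing.
It fails at once if the square hatch is moved 15 mm or more from its place in its mould (distance of hatch_square from where it was at the start of the episode above 0.015 m).
It also fails if it takes over 42 s, if anything falls off the work surface, if the arm or the gripper's body presses on something with over 40 N, if the wrist force passes 120 N, or if a joint passes its speed limit or range.

## Robot

A 6-joint arm with a two-finger parallel gripper is mounted at the origin on the work surface. World frame = base frame: x ahead of the robot, y to its left, z up, the work surface at z = 0. Lengths are in mm, angles in rad, forces in N, time in s.
With the tool pointing down it reaches from about 375 to 925 mm from the base axis. Payload 5.7 kg.
Tool frame: the origin (TCP) lies on the centre line of the jaws, within the pads' length; the fingertips stand 22 mm ahead of it and the grasp point (between the pads) lies 3 mm ahead of it (nose_length is the distance from the TCP to the fingertips, in mm); z points along the fingers, y is the direction in which the jaws open and shut (so a half turn about z gives the same grasp; the last joint's range is limited). The gripper opens to 85 mm and grips with 20 to 120 N. Pads are 22 mm wide; open, the fingers measure 114 mm over their backs; the gripper's body (76 mm by 85 mm) begins 54 mm behind the grasp point. The pads swing forward as they close: fully open they stand 13 mm farther back than shut.
Start: joints at [1.108, 0.359, 1.51, -0, 1.272, -0.115], TCP at [204.491, 564.048, 253.267] pointing down, gripper open.
Joint ranges: [-2.97, 2.97], [-1.01, 2.36], [0.21, 2.38], [-0.96, 4.11], [0.2, 2.71], [-2.98, 2.98]. Speed limits (rad/s): [2.39, 2.39, 3.14, 3.14, 3.14, 3.14].

## Interface

Orientations are given as a unit quaternion [x, y, z, w].
In Python, from cell import get_obs, read_camera, hand_in, recognise, mark_of, nose_length gives the robot as it stands. The module is installed in compiled form; this text tells all that it offers.
- The arm moves only by the shell command python3 -m crank 'ROWS' [FORCE]. ROWS is JSON, a list of rows, each a list of 7 numbers: the shift along the tool's x, y, z in mm, then the turn, a rotation vector about the tool's x, y, z in degrees, then the opening, from 0 (shut) to 1 (fully open). In form: [[x, y, z, rx, ry, rz, grip], ...]. A call has exactly 8 rows; each row is the pose to reach, as a shift and turn from the pose measured when the call began, along the tool's axes at that moment; what a row does not reach only later rows make up. A row lasts 1/10 s, in which the tool goes at most 50 mm and 8.59 degrees, less where a joint would pass 70% of its speed; a pose out of reach is approached as far as the arm can. A call with a gripper value outside its range is refused whole. The fingers move at their own pace and stop on an object; FORCE is the grip in N (left out, the last holds). Time passes only in rows, so rows that repeat a pose let the fingers close, or fill a call up. It gives the time, the measured TCP pose, the force and the opening at its end, in the units of the state.
- get_obs(): the state, without advancing time (a new reading comes with each control period).
- read_camera(name): name is "side" or "top" or "wrist"; returns a dict with "pixels" (480x640x3 uint8, blue, green, red), "fx", "fy", "cx", "cy" (pixels), "R" (3x3) and "t" (3): a world point X has camera coordinates R X + t; the wrist camera has in their place "tool_from_camera" (4x4, takes a point from camera to tool coordinates, whose origin is the TCP and whose axes are the flange's). Camera axes: x right, y down, z forward; pixel columns grow to the right and rows downward; lengths in mm; the calibration is good to about 2 mm. The wrist camera is an equidistant fisheye: a pixel r from the principal point sees the ray r / f radians off the axis. A picture is of the moment at which its call begins: read the wrist's pose just before it. There is no depth.
- hand_in(): hands the job in, once; it reports no verdict.
Trained networks look in the newest picture that a camera, given by its name, has taken for a name from the list of things; names that differ only in an ending like _2 or _b are one class to them, and where a whole thing is asked for, a point or a joint stands for the part that bears it (a point fixed in the world has none). Each returns a list of dicts, best first, with "confidence" (0 to 1); they miss things now and then, are a little off and sometimes report something else, mostly with a low value. They report only what shows in the picture. A call takes as long as a camera call. They do not tell look-alikes from the thing itself.
- recognise(camera, thing): "extent" ([left, top, width, height] in pixels, round what is visible of it).
- mark_of(camera, thing): "at" ([column, row] in pixels: a listed point, or the origin of a listed thing).
The state is a dict: "t": time; "qpos": joint angles; "qvel": joint speeds; "joint_efforts": joint torques, N m; "position": TCP position; "tcp_rot": TCP orientation; "contact_force": force on the tool from outside, world axes, zero at the start; "ft_torque": the same for the moment, N m; "grip_width": opening from 0.0 (shut) to 1.0 (fully open).
Only numpy, scipy, OpenCV 4.12 (cv2) and the standard library are available. Lean on these libraries where they do the work, as an engineer would, in place of code of your own. Each camera call takes 0.05 s, during which the arm holds its last target. There are 200 camera calls.

## Working session

There is one attempt and no reset: what is moved stays moved. The work goes in short steps, Python scripts to look and compute and a shell command to move; the robot and the scene stay as the last step left them, time stands still between calls to the robot, and variables do not carry over. Pictures are saved under pics/ and viewed, about 8 in all and at most 12, crops included, and the job is handed in when it is done.

```bash
mkdir -p pics; cat > h.py <<'E'
import numpy as np, cv2
from cell import *
def ray(c,px):
    R=np.array(c["R"]);t=np.array(c["t"])
    d=R.T@np.array([(px[0]-c["cx"])/c["fx"],(px[1]-c["cy"])/c["fy"],1]);return -R.T@t,d
def atz(c,px,z):
    o,d=ray(c,px);return o+d*(z-o[2])/d[2]
def proj(c,X):
    p=np.array(c["R"])@np.array(X)+np.array(c["t"]);return [c["cx"]+c["fx"]*p[0]/p[2],c["cy"]+c["fy"]*p[1]/p[2]]
E
python3 - <<'E'
from h import *
for n in ["top","side"]:
    c=read_camera(n);cv2.imwrite(f"pics/{n}0.png",c["pixels"])
    print(n,"cam",ray(c,[320,240])[0].round(),c["fx"])
    for th,z in [("hatch_round",16),("hatch_square",16),("mould_round",0),("tray",0)]:
        print(th,[(np.round(m["at"]),round(m["confidence"],2),atz(c,m["at"],z).round(1)[:2]) for m in mark_of(n,th)], [(np.round(m["extent"]),round(m["confidence"],2)) for m in recognise(n,th)])
o=get_obs();print(o["t"],o["position"],o["tcp_rot"])
E
```

```text
top cam [ 198.  -13. 1163.] 597.8884927619742
hatch_round [(array([175., 221.]), 0.59, array([506.7, 266.1]))] [(array([154., 204.,  36.,  38.]), 0.59)]
hatch_square [(array([330., 208.]), 0.88, array([547.4, -41.4]))] [(array([310., 186.,  37.,  36.]), 0.63)]
mould_round [(array([175., 224.]), 0.78, array([505.2, 268.4])), (array([160., 319.]), 0.78, array([313.6, 280.5])), (array([293., 304.]), 0.75, array([352.2,  24.8]))] [(array([136., 188.,  73.,  69.]), 0.97), (array([265., 273.,  63.,  62.]), 0.87), (array([125., 282.,  69.,  70.]), 0.72)]
tray [] [(array([380., 172., 101.,  99.]), 0.6)]
side cam [ 336. -754.  675.] 543.2863047765692
hatch_round [(array([337., 172.]), 0.7, array([506.4, 259.3]))] [(array([322., 147.,  31.,  27.]), 0.72)]
hatch_square [(array([384., 255.]), 0.91, array([551.9, -26.9]))] [(array([367., 231.,  38.,  41.]), 0.7)]
mould_round [(array([249., 182.]), 0.8, array([311. , 266.6])), (array([274., 252.]), 0.67, array([353. ,  23.9])), (array([337., 179.]), 0.61, array([506.2, 257.4]))] [(array([303., 151.,  70.,  46.]), 0.77), (array([240., 218.,  72.,  62.]), 0.76), (array([219., 151.,  66.,  46.]), 0.61)]
tray [(array([402., 355.]), 0.85, array([ 535.8, -242. ]))] [(array([334., 293., 146., 123.]), 0.92)]
0.9 [204.47892271 564.0292987  253.2521003 ] [ 1.73026726e-01  9.84917126e-01 -7.64464292e-05 -2.36720914e-05]
```

View pics/top0.png

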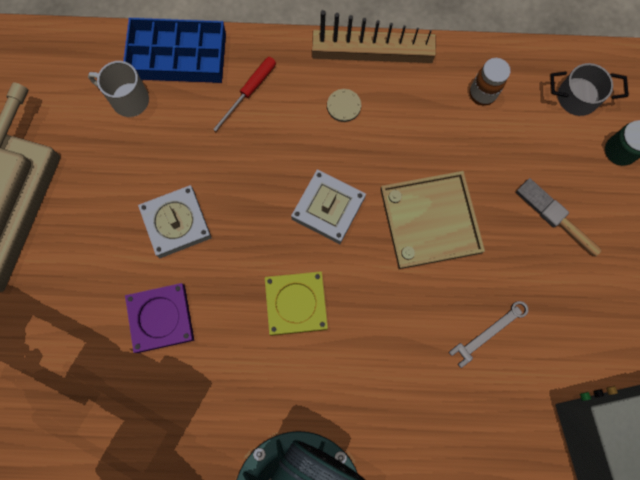

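View pics/side0.png

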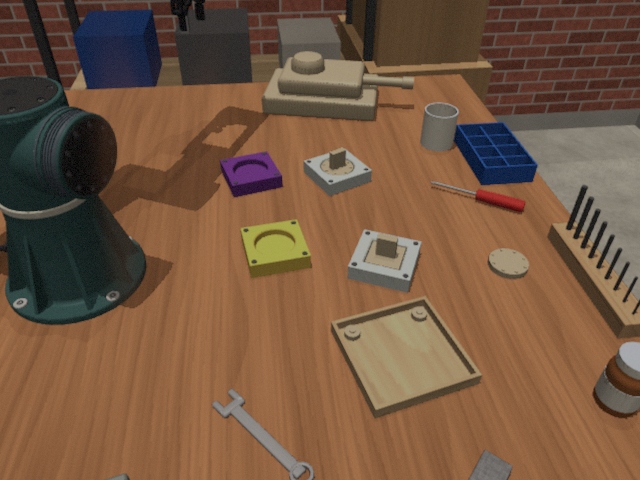

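The top view shows two aluminium moulds. The one at (174,220) has a round cavity and a stubbed disc, which fits the round hatch. The one at (329,206) is square and stays put. The look-alikes are the purple mould (159,318), the yellow mould (296,303) and the stubless disc (344,105). The tray is at (432,220), with castings in its two left corners. I'll confirm the target in a crop and measure the yaw.

```bash
python3 - <<'E'
from h import *
c=read_camera("top");p=c["pixels"]
a=cv2.resize(p[180:262,132:216],None,fx=7,fy=7,interpolation=cv2.INTER_CUBIC);cv2.imwrite("pics/crop_round.png",a)
k=read_camera("wrist")
print(np.round(k["tool_from_camera"],3),k["fx"],k["cx"],k["cy"])
t=[atz(c,q,22)[:2] for q in [(381,184),(463,172),(483,250),(401,268)]];t=np.array(t)
print("tray",t.round(),t.mean(0),np.linalg.norm(t-np.roll(t,1,0),axis=1))
m=np.array([atz(c,q,30)[:2] for q in [(139,207),(192,187),(209,236),(157,255)]])
print("mould",m.round(),m.mean(0),np.linalg.norm(m-np.roll(m,1,0),axis=1))
E
```

```text
[[ 1.00000e-03 -9.52000e-01 -3.06000e-01  7.78310e+01]
 [ 1.00000e+00  1.00000e-03 -1.00000e-03 -1.03100e+00]
 [ 1.00000e-03 -3.06000e-01  9.52000e-01 -1.21127e+02]
 [ 0.00000e+00  0.00000e+00  0.00000e+00  1.00000e+00]] 371.64829954431775 316.4696899224165 242.21803533152453
tray [[ 600. -142.]
 [ 632. -308.]
 [ 472. -344.]
 [ 429. -183.]] [ 533.18544631 -244.13827284] [175.46124404 168.7887027  164.57140473 166.14670578]
mould [[529. 336.]
 [575. 235.]
 [476. 193.]
 [434. 291.]] [503.12193022 263.92340675] [105.4547266  110.78298503 107.54586292 106.18766458]
```

View pics/crop_round.png

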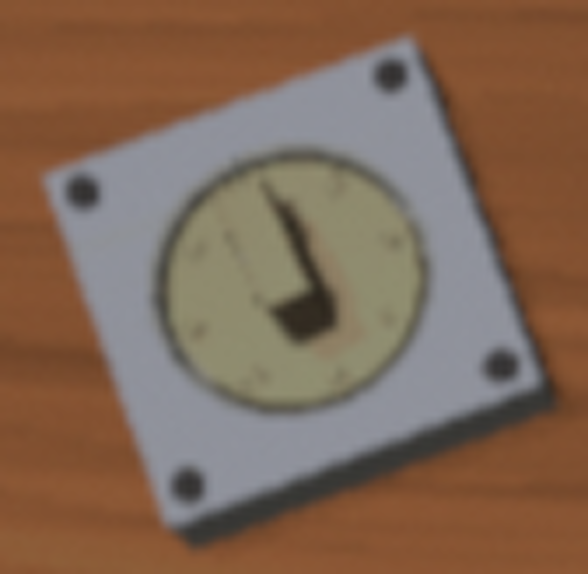

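```bash
python3 -m crank '[[-40,-20,0,0,0,0,1],[-80,-40,0,0,0,0,1],[-120,-60,0,0,0,0,1],[-160,-80,0,0,0,0,1],[-200,-100,0,0,0,0,1],[-240,-115,0,0,0,0,1],[-280,-135,0,0,0,0,1],[-300,-140,0,0,0,0,1]]'
```

```text
t: 1.8
position: [441.0, 327.4, 253.5]
tcp_rot: [0.174, 0.985, -0.0, 0.001]
contact_force: [-0.4, 0.8, 0.6]
grip_width: 1.002
```

The crop confirms the round hatch: a beige disc with a stub in a round cavity, in a grey aluminium mould. Next is a wrist picture for the fine position and yaw.

```bash
cat >> h.py <<'E'
from scipy.spatial.transform import Rotation as Ro
def wrist():
    o=get_obs();c=read_camera("wrist")
    T=np.eye(4);T[:3,:3]=Ro.from_quat(o["tcp_rot"]).as_matrix();T[:3,3]=o["position"]
    c["W"]=T@np.array(c["tool_from_camera"]);c["o"]=o;return c
def watz(c,px,z):
    v=np.array([px[0]-c["cx"],px[1]-c["cy"]]);r=np.linalg.norm(v);th=r/c["fx"]
    d=c["W"][:3,:3]@np.array([*(v/r*np.sin(th)),np.cos(th)]);o=c["W"][:3,3];return o+d*(z-o[2])/d[2]
E
python3 - <<'E'
from h import *
c=wrist();cv2.imwrite("pics/w1.png",c["pixels"]);import pickle;pickle.dump(c,open("w1.pkl","wb"))
print([(m["at"],m["confidence"],watz(c,m["at"],16).round(1)) for m in mark_of("wrist","hatch_round")],recognise("wrist","hatch_round"))
E
```

```text
[([286.1, 280.7], 0.76, array([505. , 268.6,  16. ]))] [{'extent': [250.2, 253.6, 70.1, 66.1], 'confidence': 0.58}]
```

View pics/w1.png

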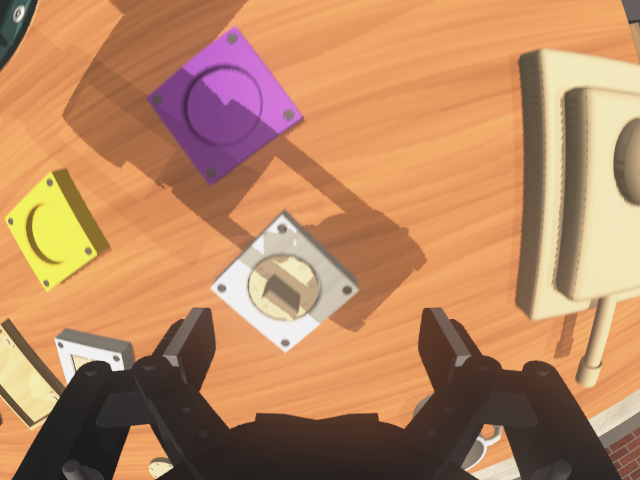

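The wrist view shows the round mould at (285,282) with its stub at about (283,290). It also shows the yellow and purple moulds and the square hatch at the left edge. I'll enlarge it to read the stub corners.

```bash
python3 - <<'E'
from h import *
import pickle;c=pickle.load(open("w1.pkl","rb"))
cv2.imwrite("pics/w1c.png",cv2.resize(c["pixels"][245:330,240:328],None,fx=7,fy=7,interpolation=cv2.INTER_CUBIC))
E
```

```text
(no output)
```

View pics/w1c.png

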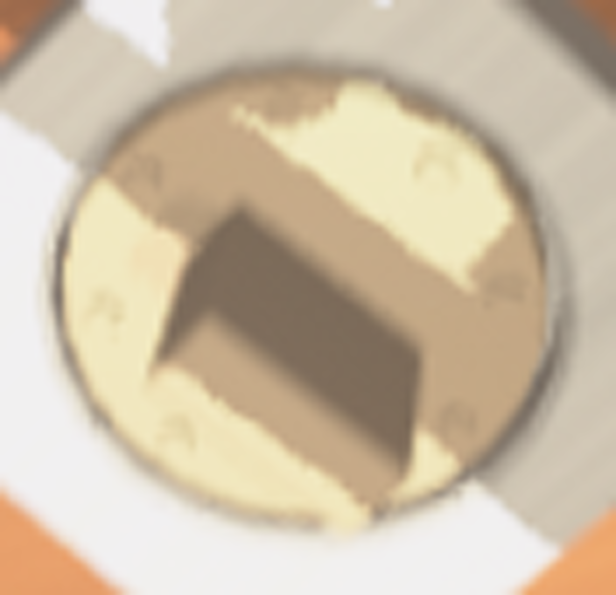

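```bash
python3 - <<'E'
from h import *
import pickle;c=pickle.load(open("w1.pkl","rb"))
f=lambda u,z:watz(c,(240+(u[0]+.5)/7-.5,245+(u[1]+.5)/7-.5),z)[:2]
P=np.array([f(u,68) for u in [(208,308),(408,475),(375,510),(158,365)]])
B=np.array([f(u,28) for u in [(240,205),(420,350)]])
print(P.round(1),P.mean(0),B.round(1))
for a,b in [(P[0],P[1]),(P[3],P[2]),(P[0],P[3]),(P[1],P[2]),(B[0],B[1])]:
    d=b-a;print(np.linalg.norm(d).round(1),np.degrees(np.arctan2(d[1],d[0])).round(1))
D=np.array([f(u,29) for u in [(60,280),(550,280),(300,65),(300,525)]]);print("disc",D.round(1),(D[0]+D[1])/2,(D[2]+D[3])/2)
R=Ro.from_quat(c["o"]["tcp_rot"]).as_matrix();print(R.round(3),c["o"]["position"],get_obs()["qpos"],nose_length)
E
```

```text
[[487.2 263.4]
 [519.  279.1]
 [522.6 273. ]
 [492.7 253.8]] [505.35828972 267.31225401] [[489.1 262.4]
 [519.7 278.7]]
35.5 26.3
35.5 32.6
11.0 -60.1
7.1 -60.0
34.6 28.1
disc [[491.  232.8]
 [515.1 300.8]
 [471.8 278.9]
 [541.  250.9]] [503.0191598  266.81154837] [506.37801307 264.9112028 ]
[[-0.939  0.343  0.001]
 [ 0.343  0.939 -0.001]
 [-0.001 -0.001 -1.   ]] [441.00606091 327.42379153 253.4621913 ] [ 5.17136778e-01  2.86334718e-01  1.61993012e+00  1.96832054e-04
  1.23511226e+00 -7.03203799e-01] 22.0
```

Stub long axis is at about 28° world, and the centre is about (506,265), consistent between the disc, the stub face and the mould corners. I'll go above it with the jaws turned -48°.

```bash
python3 -m crank '[[-20,-9,0,0,0,-8,1],[-41,-18,20,0,0,-16,1],[-62,-27,45,0,0,-24,1],[-82,-36,70,0,0,-32,1],[-82,-36,95,0,0,-40,1],[-82,-36,115,0,0,-48,1],[-82,-36,115,0,0,-48,1],[-82,-36,115,0,0,-48,1]]' 40
python3 - <<'E'
from h import *
c=wrist();cv2.imwrite("pics/w2.png",cv2.resize(c["pixels"][200:480,120:520],None,fx=2,fy=2)[:,:800])
R=Ro.from_quat(c["o"]["tcp_rot"]).as_matrix();print(R.round(3),c["o"]["position"])
# outline of stub top expected at (506,265,68)
W=np.linalg.inv(c["W"])
def wp(X):
    p=(W@np.array([*X,1]))[:3];th=np.arctan2(np.hypot(p[0],p[1]),p[2]);return (c["fx"]*th*p[:2]/np.hypot(p[0],p[1])+[c["cx"],c["cy"]])
u=np.array([.883,.469]);v=np.array([-.469,.883])
q=[wp([*(np.array([506,265])+a*18*u+b*7*v),68]) for a,b in [(1,1),(1,-1),(-1,-1),(-1,1)]]
print(np.round(q))
im=cv2.imread("pics/w2.png");cv2.polylines(im,[np.int32((np.array(q)-[120,200])*2)],True,(0,0,255),1);cv2.imwrite("pics/w2.png",im)
E
```

```text
t: 2.75
position: [503.6, 268.4, 138.5]
tcp_rot: [-0.24, 0.971, 0.0, -0.0]
contact_force: [0.1, 0.8, 0.4]
grip_width: 0.997
[[-0.885 -0.466 -0.001]
 [-0.466  0.885  0.   ]
 [ 0.001  0.001 -1.   ]] [503.62902339 268.36701051 138.45837444]
[[323. 302.]
 [299. 302.]
 [298. 242.]
 [324. 242.]]
```

View pics/w2.png

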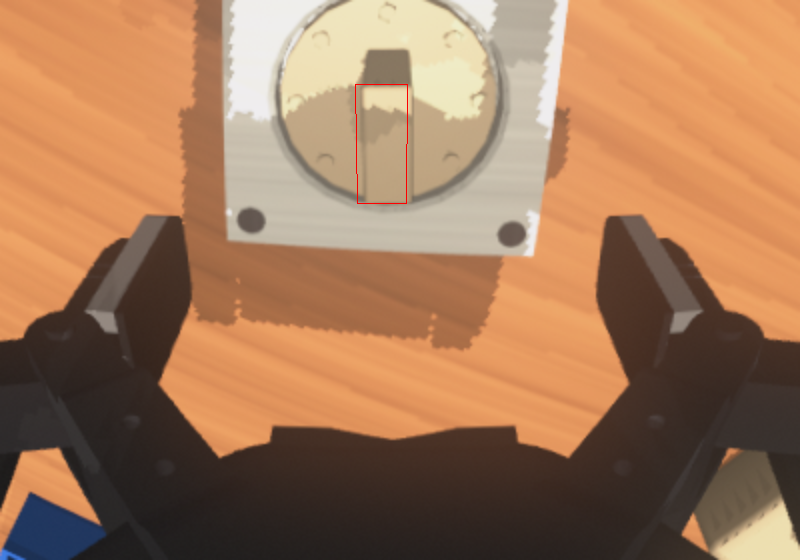

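The predicted stub outline (red) matches the stub to about 1 mm and the yaw is right. I'll descend with the jaws open, then close.

```bash
python3 -m crank '[[-0.5,-3,15,0,0,0,1],[-0.5,-3,35,0,0,0,1],[-0.5,-3,55,0,0,0,1],[-0.5,-3,70,0,0,0,1],[-0.5,-3,76,0,0,0,1],[-0.5,-3,76,0,0,0,1],[-0.5,-3,76,0,0,0,0.3],[-0.5,-3,76,0,0,0,0.3]]' 40; python3 -m crank '[[0,0,0,0,0,0,0],[0,0,0,0,0,0,0],[0,0,0,0,0,0,0],[0,0,0,0,0,0,0],[0,0,0,0,0,0,0],[0,0,0,0,0,0,0],[0,0,0,0,0,0,0],[0,0,0,0,0,0,0]]' 60
```

```text
t: 3.6
position: [507.1, 266.6, 64.4]
tcp_rot: [-0.24, 0.971, 0.0, 0.002]
contact_force: [0.1, -1.0, 0.8]
grip_width: 0.689
t: 4.4
position: [507.7, 266.8, 64.9]
tcp_rot: [-0.24, 0.971, 0.0, 0.002]
contact_force: [0.0, 0.1, 6.0]
grip_width: 0.149
```

Gripped: 0.149 × 85 ≈ 13 mm, about the stub's width. Now lifting slowly and straight up.

```bash
python3 -m crank '[[0,0,-3,0,0,0,0],[0,0,-8,0,0,0,0],[0,0,-15,0,0,0,0],[0,0,-25,0,0,0,0],[0,0,-40,0,0,0,0],[0,0,-60,0,0,0,0],[0,0,-80,0,0,0,0],[0,0,-80,0,0,0,0]]' 60; python3 - <<'E'
from h import *
c=wrist();cv2.imwrite("pics/w3.png",c["pixels"])
c=read_camera("side");cv2.imwrite("pics/side1.png",cv2.resize(c["pixels"][90:290,230:470],None,fx=2.5,fy=2.5))
E
```

```text
t: 5.2
position: [509.3, 267.4, 148.2]
tcp_rot: [-0.24, 0.971, 0.001, 0.005]
contact_force: [-0.2, 0.9, -1.1]
grip_width: 0.149
```

View pics/side1.png

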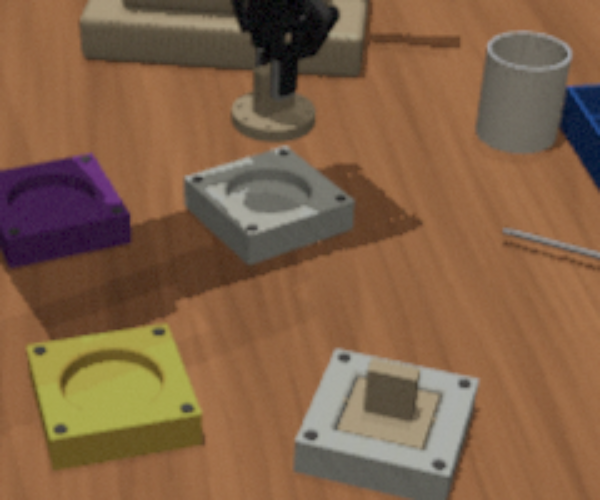

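The hatch is held level and clear of its mould, and the square one is untouched. I'll raise it and carry it towards the tray at about (534,-243).

```bash
python3 -m crank '[[2,-5,-20,0,0,0,0],[8,-18,-35,0,0,0,0],[18,-40,-45,0,0,0,0],[30,-65,-50,0,0,0,0],[43,-93,-50,0,0,0,0],[56,-121,-50,0,0,0,0],[69,-149,-50,0,0,0,0],[82,-177,-50,0,0,0,0]]' 60; python3 -m crank '[[13,-28,0,0,0,0,0],[26,-56,0,0,0,0,0],[39,-84,0,0,0,0,0],[52,-112,0,0,0,0,0],[65,-140,0,0,0,0,0],[78,-168,0,0,0,0,0],[88,-190,0,0,0,0,0],[95,-205,0,0,0,0,0]]' 60
python3 - <<'E'
from h import *
o=get_obs();R=Ro.from_quat(o["tcp_rot"]).as_matrix();print(R.round(3),o["position"],R.T@(np.array([534,-243,170])-o["position"]),o["grip_width"],o["qpos"])
E
```

```text
t: 6.1
position: [516.6, 69.8, 194.8]
tcp_rot: [-0.24, 0.971, 0.001, 0.002]
contact_force: [0.7, 0.6, -0.9]
grip_width: 0.152
t: 6.9
position: [527.4, -158.1, 194.1]
tcp_rot: [-0.239, 0.971, 0.0, 0.002]
contact_force: [-0.8, 0.5, -0.9]
grip_width: 0.153
[[-0.886 -0.464  0.004]
 [-0.464  0.886  0.002]
 [-0.004 -0.    -1.   ]] [ 527.4162724  -158.13109484  194.08384689] [ 33.68089358 -78.21921448  23.94702712] 0.1529311973331578 [-0.41891684  0.34902598  1.69048625  0.00377767  1.09923845 -2.47428842]
```

```bash
python3 -m crank '[[10,-23,0,0,0,0,0],[20,-47,0,0,0,0,0],[30,-68,10,0,0,0,0],[34,-78,25,0,0,0,0],[34,-78,45,0,0,0,0],[34,-78,65,0,0,0,0],[34,-78,84,0,0,0,0],[34,-78,84,0,0,0,0]]' 60
python3 - <<'E'
from h import *
o=get_obs();print(o["position"],o["tcp_rot"])
c=read_camera("side");cv2.imwrite("pics/side2.png",cv2.resize(c["pixels"][220:430,310:510],None,fx=2.8,fy=2.8))
E
```

```text
t: 7.7
position: [531.1, -240.8, 106.5]
tcp_rot: [-0.239, 0.971, 0.003, -0.0]
contact_force: [-0.6, 0.7, -1.0]
grip_width: 0.153
[ 531.1399617  -240.8207021   106.52161737] [-2.39155810e-01  9.70976031e-01  3.14947190e-03 -3.54944766e-04]
```

View pics/side2.png

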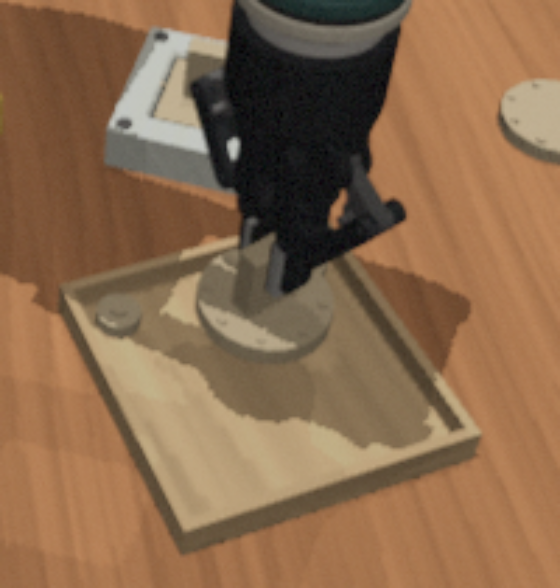

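The hatch is level above the tray interior. Lowering to just above the floor.

```bash
python3 -m crank '[[0,0,12,0,0,0,0],[0,0,24,0,0,0,0],[0,0,34,0,0,0,0],[0,0,40,0,0,0,0],[0,0,44,0,0,0,0],[0,0,46,0,0,0,0],[0,0,46,0,0,0,0],[0,0,46,0,0,0,0]]' 60
```

```text
t: 8.55
position: [532.4, -241.4, 62.4]
tcp_rot: [-0.239, 0.971, 0.002, 0.001]
contact_force: [-0.5, -0.0, -1.3]
grip_width: 0.15
```

```bash
python3 -m crank '[[0,0,1,0,0,0,0],[0,0,2,0,0,0,0],[0,0,3,0,0,0,0],[0,0,4,0,0,0,0],[0,0,5,0,0,0,0],[0,0,6,0,0,0,0],[0,0,6,0,0,0,0],[0,0,6,0,0,0,0]]' 60
```

```text
t: 9.35
position: [532.4, -241.3, 56.3]
tcp_rot: [-0.239, 0.971, 0.002, 0.001]
contact_force: [-0.5, -0.2, -1.3]
grip_width: 0.153
```

```bash
python3 -m crank '[[0,0,0.5,0,0,0,0],[0,0,1,0,0,0,0],[0,0,1.5,0,0,0,0],[0,0,2,0,0,0,0],[0,0,2,0,0,0,0],[0,0,2,0,0,0,0],[0,0,2,0,0,0,0],[0,0,2,0,0,0,0]]' 60
```

```text
t: 10.15
position: [532.3, -241.3, 55.0]
tcp_rot: [-0.239, 0.971, 0.002, 0.001]
contact_force: [-2.5, 1.0, 5.9]
grip_width: 0.151
```

Contact: 5.9 N upward at TCP z = 55, as expected. Opening gently, then retreating straight up.

```bash
python3 -m crank '[[0,0,0,0,0,0,0.2],[0,0,0,0,0,0,0.25],[0,0,0,0,0,0,0.35],[0,0,0,0,0,0,0.5],[0,0,0,0,0,0,0.7],[0,0,0,0,0,0,0.8],[0,0,0,0,0,0,0.8],[0,0,0,0,0,0,0.8]]'; python3 -m crank '[[0,0,-5,0,0,0,0.8],[0,0,-15,0,0,0,0.8],[0,0,-30,0,0,0,0.8],[0,0,-50,0,0,0,0.8],[0,0,-80,0,0,0,0.8],[0,0,-110,0,0,0,0.8],[0,0,-140,0,0,0,0.8],[0,0,-140,0,0,0,0.8]]'
python3 - <<'E'
from h import *
c=read_camera("side");cv2.imwrite("pics/side3.png",c["pixels"])
for n in ["side","top"]:
    if n=="top": c=read_camera(n)
    for th,z in [("hatch_round",6),("hatch_square",16),("tray",0)]:
        print(n,th,[(m["at"],round(m["confidence"],2),atz(c,m["at"],z).round(1)[:2]) for m in mark_of(n,th)])
E
```

```text
t: 10.95
position: [532.3, -241.3, 55.0]
tcp_rot: [-0.239, 0.971, 0.002, 0.001]
contact_force: [-0.8, -0.4, -0.1]
grip_width: 0.798
t: 11.75
position: [535.0, -243.5, 200.4]
tcp_rot: [-0.239, 0.971, -0.001, 0.004]
contact_force: [1.5, -1.0, 0.1]
grip_width: 0.798
side hatch_round [([399.5, 354.0], 0.94, array([ 530.1, -244.4]))]
side hatch_square [([386.7, 258.4], 0.7, array([554.9, -35.9]))]
side tray [([400.9, 355.1], 0.57, array([ 533.5, -242.1]))]
top hatch_round []
top hatch_square []
top tray []
```

View pics/side3.png

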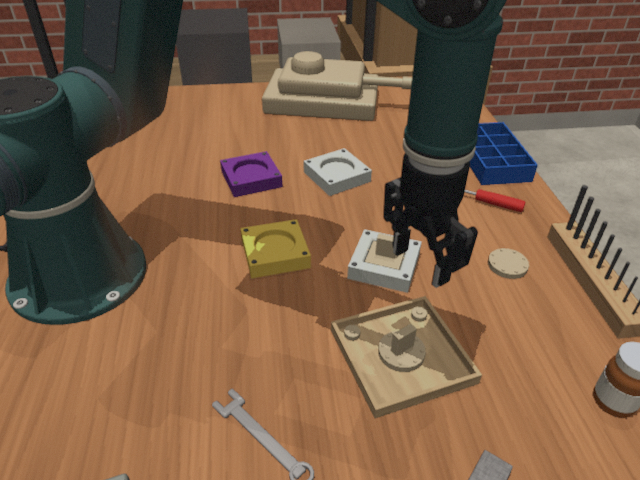

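The hatch sits flat and stub up in the middle of the tray at (402,351). The square hatch is still in its mould at (385,257), and the arm is clear. Handing in.

```bash
python3 -c "
from cell import *
print(hand_in())"
```

```text
the job is handed in; nothing more can be done
None
```

I took the round hatch by its stub, lifted it straight out of its mould, lowered it into the tray until it touched (about 6 N), released it and backed off. I handed in at about 12 s of the 42 s allowed.

**Final side-camera check:**
- **Round hatch:** it is flat and stub up at about (530, -244) mm. The tray centre was measured at (533, -242) mm, so the offset is about 3 mm against the 46 mm allowed.
- **Square hatch:** it is still in its mould. The network put it about 9 mm from its first side-camera reading, at lower confidence (0.70 against 0.91) and with part of it hidden behind the gripper. The picture shows it seated and the arm never went near it, so I take that as detection error.
- **Arm:** it stands about 145 mm above its release height and touches nothing.

**Checks that failed:** the top camera's networks reported nothing in that last check, so only the side view confirms the result. `hand_in` gave no verdict.

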